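# Seat a bearing cover on a bore-depth gauge and hold it down for the reading

### The arm

A 6-joint arm with a two-finger parallel gripper is mounted at the origin on the work surface. World frame = base frame: x ahead of the robot, y to its left, z up, the work surface at z = 0. Lengths are in mm, angles in degrees, forces in N, time in s.
With the tool pointing down it reaches from about 350 to 850 mm from the base axis. Payload 8.1 kg.
Tool frame: the origin (TCP) lies midway between the tips of the shut fingers; the grasp point (between the pads) lies 19 mm behind it; z points along the fingers, y is the line along which they close (so a half turn about z gives the same grasp; the last joint's range is limited). The gripper opens to 85 mm and grips with 20 to 120 N. Pads are 22 mm wide; open, the fingers measure 114 mm over their backs; the gripper's body (76 mm by 85 mm) begins 54 mm behind the grasp point. The pads swing forward as they close: fully open they stand 13 mm farther back than shut.
Start: joints at [68.216, 7.471, 85.268, -0, 87.261, -4.893], TCP at [174.307, 574.127, 231.292] pointing down, gripper open.
Joint ranges: [-169.43, 169.43], [-51.17, 129.36], [1.28, 143.12], [-76.62, 256.62], [0, 156.53], [-152.29, 152.29]. Speed limits (degrees/s): [136.94, 136.94, 159.86, 180, 180, 180].

### API

Orientations are given as a 3x3 rotation matrix whose columns are the frame's x, y, z axes.
In Python, from cell import bot gives the robot as it stands.
- The arm moves only by the tool step_arm, never from a script. Its argument "series" is a list of rows, each a list of 3 entries, a list of its own where there are three numbers: the shift along the tool's x, y, z in mm, then the turn, a rotation vector about the tool's x, y, z in degrees, then the gripper command: -1 is shut, 1 is fully open, values between are in proportion. In form: [[[dx, dy, dz], [wx, wy, wz], claw], ...]. A call has 1 to 10 rows; each row shifts and turns the commanded pose from where the row before left it, along the tool's axes as they then stand; what a row does not reach is not made up. A row lasts 1/8 s, in which the tool goes at most 62.5 mm and 10.7 degrees, less where a joint would pass 70% of its speed; a pose out of reach is approached as far as the arm can. A call with a gripper value outside its range is refused whole. The fingers move at their own pace and stop on an object; "force" is the grip in N (left out, the last holds). Time passes only in rows, so rows that do not move let the fingers close. It gives the time, the measured TCP pose, the force, the opening and the grip force at its end, in the units of the state.
- bot.state(): the state, without advancing time (a new reading comes with each control period).
- bot.snapshot(name): name is "side" or "top" or "wrist"; returns a dict with "image" (384x512x3 uint8, blue, green, red), "intrinsics" (3x3 intrinsics, pixels), "R" (3x3) and "t" (3): a world point X has camera coordinates R X + t; the wrist camera has in their place "hand_eye" (4x4, takes a point from camera to tool coordinates, whose origin is the TCP and whose axes are the flange's). Camera axes: x right, y down, z forward; pixel columns grow to the right and rows downward; lengths in mm; the calibration is good to about 2 mm. A picture is of the moment at which its call begins: read the wrist's pose just before it. There is no depth.
- bot.sign_off(): hands the job in; it is judged then, once.
The state is a dict: "t": time; "qpos": joint angles; "dq": joint speeds; "effort": joint torques, N m; "eef_pos": TCP position; "ee_rot": TCP orientation; "wrist_force": force on the tool from outside, world axes, zero at the start; "ft_torque": the same for the moment, N m; "grip_width": opening from 0.0 (shut) to 1.0 (fully open); "grasp_force": force on a finger pad.
Only numpy, scipy, OpenCV 4.12 (cv2) and the standard library are available. Lean on these libraries where they do the work, as an engineer would, in place of code of your own. Each camera call takes 0.05 s, during which the arm holds its last target. There are 200 camera calls.

### The job

Pick up the oblong aluminium cover by its flat-sided hub, set it square along the back fence of the bore-depth gauge, bore down, and find the locating pin hidden under it: slide it along the fence until its bore drops over the pin. Then press it down against the spring plunger until the flange sits flat on both rails, and finish still holding the hub and keeping it pressed down for the reading. Do not ram the cover against the gauge, and leave the other things on the table where they are.

Things in the scene. Friction and masses are not known exactly. Their poses are not given: they have to be found in the camera images.
- cover: the part: plain aluminium cover, about 0.45 kg. Oblong flange 78 (x) x 130 (y) x 14 mm thick with a flat-sided hub on its middle. Underneath, in the centre, unseen: a blind round bore, diameter 16, depth 14 mm, mouth chamfered 2 mm, open downward as it lies. Origin: centre of the underside (bore mouth), z up. Same either way round (half turn about z)
- hub (a point): on the cover: centre of the top of its solid rectangular hub, 46 mm above the cover's underside; axes as the cover's. The hub is 44 mm along x, 36 mm along y, and stands 32 mm above the flange: grip it across the 36 mm (fingers closing along y). A sloping gusset 6 mm thick, under 16 mm high joins each x face to the flange
- fixture: the bore-depth gauge, bolted down. Aluminium base 130 (x) x 200 (y) x 20 mm high; on it two steel rails along y, 180 mm long, 12 wide, centred at x = -27 and +27, tops 28 mm above the granite; at the back (+x) a steel fence along y, 180 long, face at x = +40 mm, top 52 mm above the granite. Origin: centre of the base's underside, on the granite, z up
- datum (a point): on the gauge: midway between and along the rails, at rail-top height (28 mm above the granite); axes as the gauge's. A cover fully home has its underside at z = 0 here, its origin on the slot line x = 0 (its edge then 1 mm off the fence) and its y axis along y, either way round
- slot (a point): on the gauge: middle of the slot between the rails, on the base, 20 mm above the granite. An upright pin, diameter 14, top 10 mm above the rails, nose tapered 2.5 mm, is clamped on the slot line at y = -18 to +18 mm from here; where differs each time and is not given. It is seen from above until the cover hides it; then it is found by sliding
- plunger (a joint): m. Blunt 8 mm spring plunger standing 8 mm out of the pin at 0; 0.008 is flush. 4 N at 0, +1.5 N per mm. Under the cover's plain underside it reads about 0.018 minus the underside's height over the rails. Back to 0: the bore has reached it, its centre still 2 to 5 mm short of the pin. On the pin it meets the bore floor 4 mm before home; home (about 10 N) it reads 0.003 to 0.004
- round_cover: bystander: a round flanged aluminium cover, 70 mm across and 26 mm high with a round hub, lying near the oblong cover; origin under its centre
- ring_gauge: bystander: a plain steel ring gauge, 54 mm outside, 28 mm bore, 18 mm high, lying flat; origin under its centre
- plug_gauge: bystander: a steel plug gauge lying on its side, 106 mm long, ends 22 mm in diameter; origin on the granite below its middle, x along it
- setting_block: bystander: a ground steel block 75 x 50 x 25 mm with six holes; origin under its centre
- v_block: bystander: a dark steel V-block 60 x 50 x 48 mm; origin under its centre
- screw_jack: bystander: a small dark steel screw jack, 44 mm across the foot, 56 mm high; origin under its centre
- caliper: bystander: a digital caliper lying flat, 230 mm long, 12 mm high; origin at the middle of its beam, x along it
Mind the look-alikes: they are no part of the job. What is shaped like the cover but red is not meant.

How it is judged:
By the outcome, as a careful person would: the job done as asked, in the order asked, and still so for the second after the job is handed in, while the arm keeps its last pose, push and grip.
It also fails if it takes over 48 s, if anything falls off the work surface, if the arm or the gripper's body presses on something with over 40 N, if the wrist force passes 120 N, or if a joint passes its speed limit or range.

## Working session

There is one attempt and no reset: what is moved stays moved. The work goes in short steps, Python scripts to look and compute and a tool call to move; the robot and the scene stay as the last step left them, time stands still between calls to the robot, and variables do not carry over. Pictures are saved under pics/ and viewed, at most 10 in all, crops included, and the job is handed in when it is done.

Besides the shell and the picture viewer there is one more tool, called by a JSON object that holds its "name" and its "arguments". step_arm: Moves the arm, as the interface text tells. Its arguments: {"type":"object","properties":{"series":{"type":"array","items":{"type":"array"}},"force":{"type":"number"}},"required":["series"]}

```bash
mkdir -p pics; ls; python3 - <<'E'
from cell import bot
import cv2,pickle
s=bot.state();print(s)
d={}
for n in ("top","side"):
    d[n]=bot.snapshot(n);cv2.imwrite(f"pics/{n}0.png",d[n]["image"])
    print(n,d[n]["intrinsics"],d[n]["R"],d[n]["t"])
pickle.dump(d,open("cams.pkl","wb"))
E
```

```text
pics
{'t': 0.0, 'qpos': array([ 6.82165850e+01,  7.51540654e+00,  8.53302670e+01, -4.78563735e-04,
        8.72624423e+01, -4.89524012e+00]), 'dq': array([-0.04979981, -0.01685511, -0.08788043, -0.0577024 ,  0.00984946,
        0.02109102]), 'effort': array([ 1.31481229e-03, -5.69396746e+01, -5.00565684e+01, -6.89771355e-06,
        1.45342690e-02, -2.47559899e-05]), 'eef_pos': array([174.09651851, 573.59836828, 230.23186806]), 'ee_rot': array([[-9.56873626e-01,  2.90503674e-01, -6.92507701e-04],
       [ 2.90504459e-01,  9.56872028e-01, -1.75532911e-03],
       [ 1.52711692e-04, -1.88080471e-03, -9.99998220e-01]]), 'wrist_force': array([ 0.65457999,  1.21034449, -0.03276102]), 'ft_torque': array([ 0.02827995, -0.01195713,  0.02530906]), 'grasp_force': 0.0, 'grip_width': 1.0016983751137984}
top [[447.95956964   0.         255.49182535]
 [  0.         447.95956964 192.12170168]
 [  0.           0.           1.        ]] [[ 2.13134356e-03 -9.99997727e-01  5.05465429e-05]
 [-9.86229493e-01 -2.11035750e-03 -1.65369085e-01]
 [ 1.65368816e-01  3.02607841e-04 -9.86231749e-01]] [ 104.80554924  558.68737348 1380.4923177 ]
side [[486.25623996   0.         258.44844931]
 [  0.         486.25623996 193.79784932]
 [  0.           0.           1.        ]] [[ 0.75227553 -0.65881199  0.00694854]
 [-0.39438345 -0.45873156 -0.79625816]
 [ 0.52777194  0.59626514 -0.60491707]] [-341.21277841  322.95392815  932.81784705]
```

View pics/top0.png

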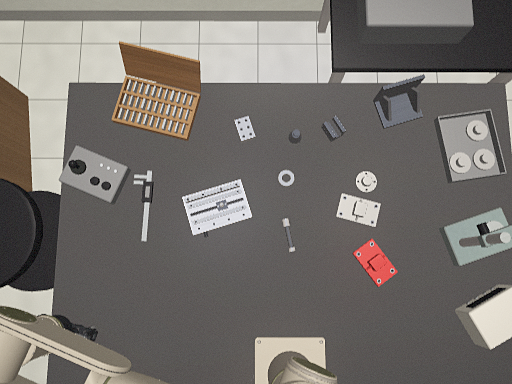

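The top view shows the gauge near pixel (217,207), the aluminium cover near (358,209) and the red look-alike near (375,263). I'll zoom in on the first two.

```bash
python3 - <<'E'
import cv2,pickle,numpy as np
d=pickle.load(open("cams.pkl","rb"));im=d["top"]["image"]
a=im[165:250,172:262];b=im[165:250,320:410]
f=lambda x:cv2.resize(x,None,fx=400/90,fy=400/90,interpolation=cv2.INTER_CUBIC)
cv2.imwrite("pics/crop0.png",np.hstack([f(a),f(b)]))
E
```

```text
(no output)
```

View pics/crop0.png

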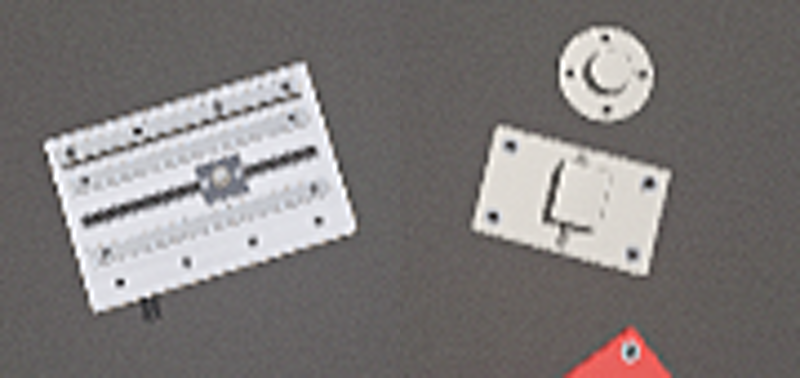

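```bash
cat > h.py <<'E'
import numpy as np, cv2, pickle
from scipy.optimize import least_squares
def rays(K,R,t,px):
    px=np.atleast_2d(px).astype(float)
    v=np.c_[(px-K[:2,2])/K[[0,1],[0,1]],np.ones(len(px))]@R   # R^T v
    return -R.T@t, v
def unproj(c,px,z):
    o,v=rays(c["intrinsics"],c["R"],c["t"],px)
    return o+v*((np.asarray(z)-o[2])/v[:,2])[:,None]
def wristcam(snap,st):
    H=np.asarray(snap["hand_eye"]);Rt=st["ee_rot"];p=st["eef_pos"]
    Rc=Rt@H[:3,:3];pc=Rt@H[:3,3]+p
    return dict(intrinsics=snap["intrinsics"],R=Rc.T,t=-Rc.T@pc)
def proj(c,X):
    q=(c["R"]@np.atleast_2d(X).T).T+c["t"]
    return q[:,:2]/q[:,2:]*c["intrinsics"][[0,1],[0,1]]+c["intrinsics"][:2,2]
def pose_fit(c,model,px,x0):
    """planar pose (x,y,yaw deg) of model points (object frame, z over granite) from pixels"""
    def X(p):
        a=np.radians(p[2]);co,s=np.cos(a),np.sin(a);m=np.array(model,float)
        return np.c_[p[0]+co*m[:,0]-s*m[:,1],p[1]+s*m[:,0]+co*m[:,1],m[:,2]]
    r=least_squares(lambda p:(proj(c,X(p))-px).ravel(),x0)
    return r.x,np.sqrt(np.mean(r.fun**2)),r.fun.reshape(-1,2)
E
python3 - <<'E'
from h import *
c=pickle.load(open("cams.pkl","rb"))["top"]
f=lambda pts,ox:np.array([[(x-ox[0])/4.4444+ox[1],y/4.4444+165] for x,y in pts])
cov=f([(497,125),(670,170),(648,275),(472,232)],(400,320))
m=[(39,65,14),(39,-65,14),(-39,-65,14),(-39,65,14)]
print(unproj(c,cov,14).round(1)); print(pose_fit(c,m,cov,[500,-200,-15])[:2])
g=f([(45,142),(303,62),(356,232),(95,312)],(0,172))
m=[(65,100,20),(65,-100,20),(-65,-100,20),(-65,100,20)]
print(unproj(c,g,20).round(1)); print(pose_fit(c,m,g,[500,200,15]))
E
```

```text
[[ 561.2 -175.3   14. ]
 [ 528.2 -300.6   14. ]
 [ 451.4 -281.3   14. ]
 [ 482.4 -154.8   14. ]]
(array([ 505.75337455, -227.98520706,  -14.2694286 ]), np.float64(0.27958693538384366))
[[546.5 343.7  20. ]
 [606.4 156.1  20. ]
 [481.1 116.7  20. ]
 [423.  304.1  20. ]]
(array([514.26633619, 230.12033104,  17.49427479]), np.float64(0.39549204012192635), array([[-0.4280193 ,  0.10241927],
       [ 0.54253649,  0.01337948],
       [ 0.476976  , -0.37452555],
       [-0.58297609,  0.23549934]]))
```

```bash
cat >> h.py <<'E'
def moves(st,target,yang=None):
    """shift in tool axes and z turn to bring TCP to target, tool y axis at world angle yang deg"""
    R=st["ee_rot"];d=R.T@(np.array(target)-st["eef_pos"])
    a=np.degrees(np.arctan2(R[1,1],R[0,1]))
    print("shift",d.round(1),"turn z",None if yang is None else round(-(yang-a),2),"cur yang",a.round(2))
def look(bot,name):
    st=bot.state();s=bot.snapshot("wrist");c=wristcam(s,st)
    cv2.imwrite(f"pics/{name}.png",s["image"]);pickle.dump(c,open(f"{name}.pkl","wb"));return st,c
E
python3 - <<'E'
from cell import bot
from h import *
st,c=look(bot,"w0");s=bot.snapshot("wrist")
print(s["intrinsics"],s["hand_eye"]); print("center on z=28",unproj(c,[[256,192]],28))
moves(st,[514,230,330],107.5); moves(st,[506,-228,300],75.7)
E
```

```text
[[319.58901801   0.         257.55663469]
 [  0.         319.58901801 187.55501762]
 [  0.           0.           1.        ]] [[-1.19656282e-04 -9.59516306e-01 -2.81653058e-01  7.18906726e+01]
 [ 9.99999988e-01 -8.59305564e-05 -1.32093403e-04  3.06619502e-01]
 [ 1.02543170e-04 -2.81653070e-01  9.59516304e-01 -1.42236327e+02]
 [ 0.00000000e+00  0.00000000e+00  0.00000000e+00  1.00000000e+00]]
center on z=28 [[206.5066924  561.90232315  28.        ]]
shift [-425.1 -230.2  -99.3] turn z -34.39 cur yang 73.11
shift [-550.5 -670.8  -68.6] turn z -2.59 cur yang 73.11
```

{"name": "step_arm", "arguments": {"series": [[[-53,-29,6],[0,0,0],1],[[-53,-29,6],[0,0,0],1],[[-53,-29,6],[0,0,0],1],[[-53,-29,6],[0,0,0],1],[[-53,-29,6],[0,0,0],1],[[-53,-29,6],[0,0,0],1],[[-53,-29,6],[0,0,-10],1],[[-53,-29,6],[0,0,-10],1],[[0,0,0],[0,0,-10],1],[[0,0,0],[0,0,-4.5],1]]}}

```text
t: 1.45
eef_pos: [518.6, 236.9, 182.8]
ee_rot: [[-0.954, -0.3, -0.001], [-0.3, 0.954, -0.0], [0.001, 0.0, -1.0]]
wrist_force: [-0.5, 0.4, -0.0]
grip_width: 1.004
grasp_force: 0.0
```

```bash
python3 - <<'E'
from cell import bot
from h import *
st,c=look(bot,"w1");print(st["t"],st["eef_pos"],st["wrist_force"])
moves(st,[506,-228,200],75.7)
im=cv2.imread("pics/w1.png");cv2.imwrite("pics/w1b.png",cv2.resize(im,(768,576),interpolation=cv2.INTER_CUBIC))
E
```

```text
1.45 [518.59632034 236.90286074 182.82218295] [-0.48431683  0.37468745 -0.0061261 ]
shift [ 151.4 -439.7  -17. ] turn z 31.75 cur yang 107.45
```

View pics/w1b.png

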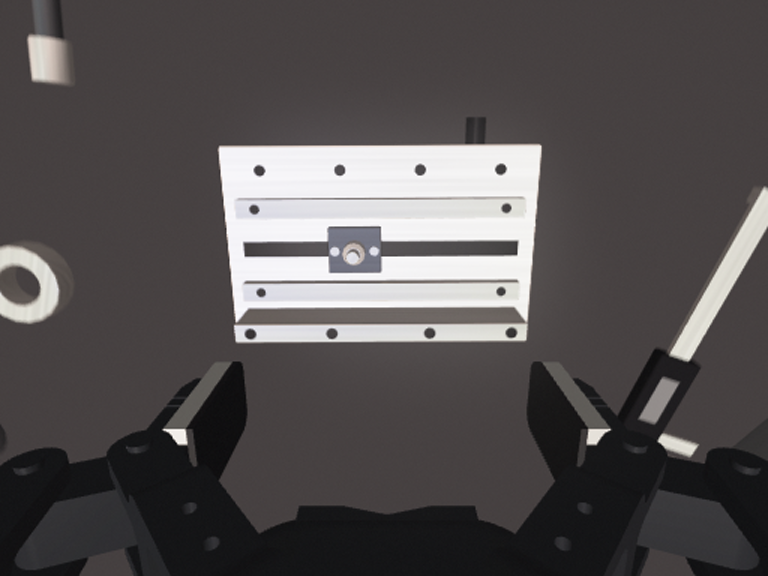

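The wrist view shows the gauge fence-side down: base front corners at (220,146)/(540,145), fence top front edge at (235..527,324), and the pin with its plunger at about (352,256), left of the middle.

```bash
python3 - <<'E'
from h import *
c=pickle.load(open("w1.pkl","rb"))
px=np.array([(220,146),(541,145),(235,324),(527,323.5),(236,198),(526,197.5),(243,281.5),(520,281)]);px=(px+.5)/1.5-.5
m=[(-65,-100,20),(-65,100,20),(40,-90,52),(40,90,52),(-33,-90,28),(-33,90,28),(21,-90,28),(21,90,28)]
p,e,r=pose_fit(c,m,px,[514,230,17.5]);print(p,e,r.round(1).tolist())
a=np.radians(p[2]);R=np.array([[np.cos(a),np.sin(a)],[-np.sin(a),np.cos(a)]])
for q,z in [((352,255),38),((352.5,257),46),((263,0),20)][:2]:
    X=unproj(c,[((q[0]+.5)/1.5-.5,(q[1]+.5)/1.5-.5)],z)[0];print("pin gauge",R@(X[:2]-p[:2]))
E
```

```text
[514.81998261 232.51265765  17.57271205] 1.0145958947637617 [[-1.8, -0.9], [2.1, -0.8], [-1.1, 0.1], [1.2, -0.1], [-1.1, 0.5], [0.9, 0.4], [-0.6, 1.0], [0.4, 0.9]]
pin gauge [  0.27920845 -17.78449585]
pin gauge [ -0.35786199 -16.9190361 ]
```

{"name": "step_arm", "arguments": {"series": [[[19,-55,0],[0,0,0],1],[[19,-55,0],[0,0,0],1],[[19,-55,0],[0,0,0],1],[[19,-55,0],[0,0,0],1],[[19,-55,0],[0,0,0],1],[[19,-55,0],[0,0,0],1],[[19,-55,0],[0,0,10],1],[[19,-55,0],[0,0,10],1],[[0,0,0],[0,0,10],1],[[0,0,0],[0,0,1.7],1]]}}

```text
t: 2.75
eef_pos: [493.7, -226.6, 183.2]
ee_rot: [[-0.968, 0.251, -0.0], [0.251, 0.968, 0.0], [0.0, 0.0, -1.0]]
wrist_force: [-0.1, 0.5, 0.4]
grip_width: 0.999
grasp_force: 0.0
```

```bash
python3 - <<'E'
from cell import bot
from h import *
st,c=look(bot,"w2");print(st["t"],st["eef_pos"],st["dq"].round(1))
moves(st,[506,-228,120],75.7)
im=cv2.imread("pics/w2.png");cv2.imwrite("pics/w2b.png",cv2.resize(im,(768,576),interpolation=cv2.INTER_CUBIC))
E
```

```text
2.75 [ 493.73626359 -226.58027893  183.24891463] [ 1.7 -0.3  0.2 -0.   0.   8.8]
shift [-12.3   1.7  63.2] turn z -0.23 cur yang 75.47
```

View pics/w2b.png

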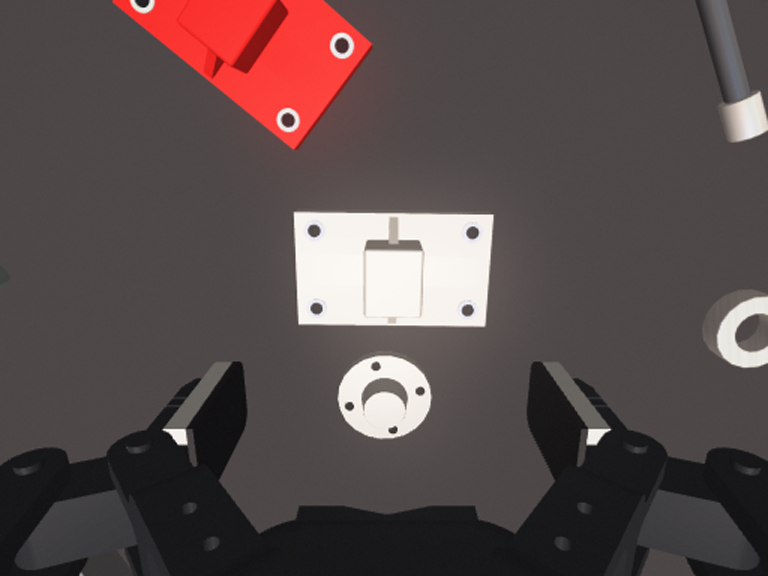

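The cover lies centred at about (392,270) and squared to the tool. The hub top spans (365..423, 250..318). The round cover is at (385,397), just on the fence side.

```bash
python3 - <<'E'
from h import *
from cell import bot
c=pickle.load(open("w2.pkl","rb"))
s=lambda q:(np.array(q,float)+.5)/1.5-.5
px=s([(365,250.5),(423.5,250),(421,318.5),(364,318),(298.5,325),(486,326.5),(294,212),(493.5,214.5)])
m=[(-22,-18,46),(-22,18,46),(22,18,46),(22,-18,46),(39,-65,14),(39,65,14),(-39,-65,0),(-39,65,0)]
p,e,r=pose_fit(c,m,px,[506,-228,-14]);print(p,e,r.round(1).tolist())
st=bot.state()
print(st["eef_pos"]);moves(st,[p[0],p[1],120],p[2]+90)
p,e,r=pose_fit(c,m[:4],px[:4],[506,-228,-14]);print(p,e,r.round(1).tolist())
im=cv2.imread("pics/w2.png");cv2.imwrite("pics/w2c.png",cv2.resize(im[130:230,185:340],None,fx=5,fy=5,interpolation=cv2.INTER_CUBIC))
E
```

```text
[ 507.24748026 -225.3380654   -15.17856693] 1.1607430640550447 [[-0.7, -0.2], [0.6, 0.5], [0.7, 0.9], [0.1, 0.9], [0.1, 0.1], [-0.4, 0.4], [2.4, -1.3], [-2.8, -1.5]]
[ 493.96930407 -225.94279034  183.32230411]
shift [-12.7   3.9  63.3] turn z 0.77 cur yang 75.59
[ 506.75007909 -225.35488782  -15.26299461] 0.5162266213832492 [[-0.8, -0.8], [0.5, 0.0], [0.5, 0.5], [-0.1, 0.4]]
```

View pics/w2c.png

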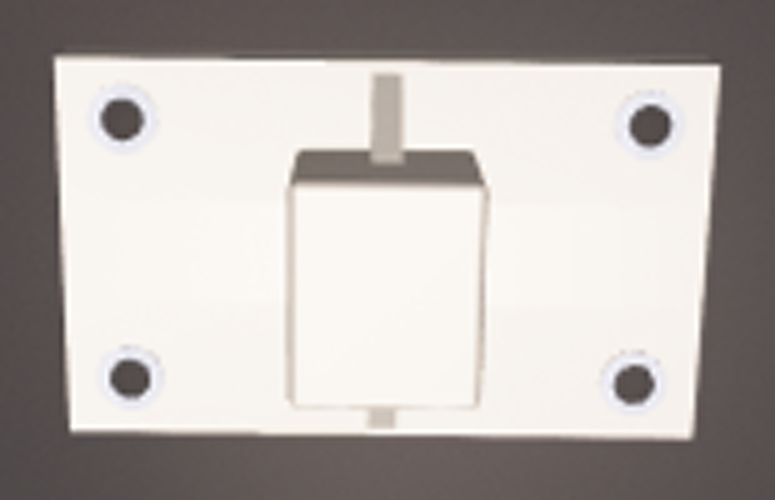

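Zoomed in, the upper flange edge is the top edge (z=14), so I'll refit.

```bash
python3 - <<'E'
from h import *
from cell import bot
c=pickle.load(open("w2.pkl","rb"))
s=lambda q:(np.array(q,float)+.5)/5-.5+[185,130]
px=s([(55,56),(720,65),(691,438),(70,431),(293,184),(485,186),(478,408),(292,406)])
m=[(-39,-65,14),(-39,65,14),(39,65,14),(39,-65,14),(-22,-18,46),(-22,18,46),(22,18,46),(22,-18,46)]
p,e,r=pose_fit(c,m,px,[506,-228,-14]);print(p,e,r.round(1).tolist())
moves(bot.state(),[p[0],p[1],120],p[2]+90)
E
```

```text
[ 506.3070151  -225.38810224  -15.29993437] 0.6244891845239349 [[-0.2, -0.0], [0.2, -0.1], [0.3, -0.0], [-0.1, -0.2], [-1.0, -0.8], [0.9, -0.7], [0.6, 1.1], [-0.8, 1.0]]
shift [-11.8   3.6  63.3] turn z 0.89 cur yang 75.59
```

{"name": "step_arm", "arguments": {"series": [[[-11.8,3.6,20],[0,0,0.9],1],[[0,0,45],[0,0,0],1],[[0,0,40],[0,0,0],1],[[0,0,30],[0,0,0],1],[[0,0,20],[0,0,0],1],[[0,0,8],[0,0,0],1],[[0,0,0],[0,0,0],1],[[0,0,0],[0,0,0],1]]}}

```text
t: 3.8
eef_pos: [507.5, -226.1, 21.9]
ee_rot: [[-0.965, 0.263, 0.002], [0.263, 0.965, -0.001], [-0.002, -0.001, -1.0]]
wrist_force: [-0.8, 0.1, 0.6]
grip_width: 0.998
grasp_force: 0.0
```

```bash
python3 - <<'E'
from cell import bot
from h import *
st=bot.state();moves(st,[506.3,-225.4,17],74.7);print(st["eef_pos"],st["wrist_force"])
s=bot.snapshot("side")
c=s;u=proj(s,[[506,-225,30]])[0].astype(int);print(u)
x,y=max(u[0]-75,0),max(u[1]-60,0)
cv2.imwrite("pics/s1.png",cv2.resize(s["image"][y:y+120,x:x+150],None,fx=5,fy=5,interpolation=cv2.INTER_CUBIC))
E
```

```text
shift [1.3 0.4 4.9] turn z 0.05 cur yang 74.75
[ 507.45701399 -226.07912295   21.91082439] [-0.76251034  0.13432518  0.63529516]
[345 287]
```

View pics/s1.png

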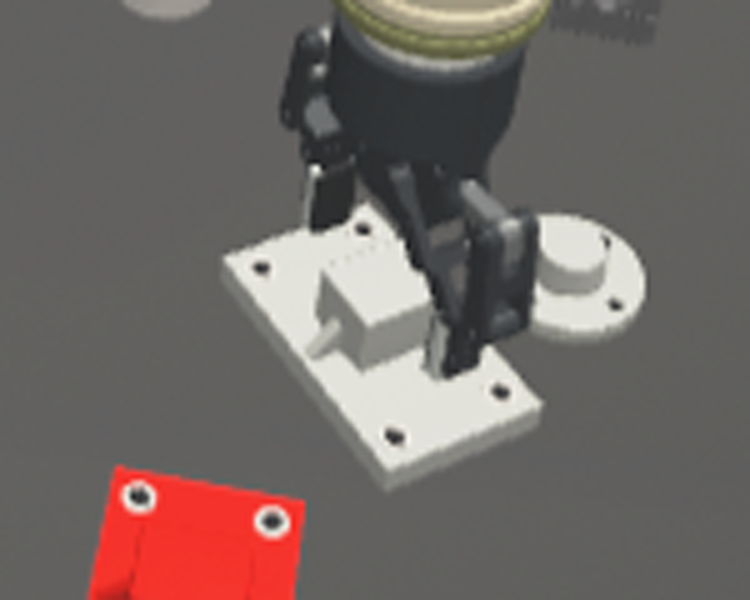

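The fingers straddle the hub along the long axis, clear of the round cover. Lower a little and close.

{"name": "step_arm", "arguments": {"series": [[[1.3,0.4,4],[0,0,0],1],[[0,0,0],[0,0,0],-1],[[0,0,0],[0,0,0],-1],[[0,0,0],[0,0,0],-1],[[0,0,0],[0,0,0],-1],[[0,0,0],[0,0,0],-1],[[0,0,0],[0,0,0],-1],[[0,0,0],[0,0,0],-1]], "force": 80}}

```text
t: 4.85
eef_pos: [505.6, -225.1, 16.9]
ee_rot: [[-0.965, 0.263, 0.001], [0.263, 0.965, -0.0], [-0.001, -0.0, -1.0]]
wrist_force: [-1.3, -0.2, 4.8]
grip_width: 0.409
grasp_force: 81.9
```

{"name": "step_arm", "arguments": {"series": [[[0,0,-5],[0,0,0],-1],[[0,0,-15],[0,0,0],-1],[[0,0,-30],[0,0,0],-1],[[0,0,-30],[0,0,0],-1],[[0,0,-15],[0,0,0],-1],[[0,0,0],[0,0,0],-1],[[0,0,0],[0,0,0],-1]]}}

```text
t: 5.72
eef_pos: [504.4, -224.3, 110.0]
ee_rot: [[-0.965, 0.263, -0.002], [0.263, 0.965, 0.001], [0.002, 0.001, -1.0]]
wrist_force: [0.4, 0.7, -5.9]
grip_width: 0.405
grasp_force: 80.8
```

{"name": "step_arm", "arguments": {"series": [[[6,24,0],[0,0,0],-1],[[12,46,0],[0,0,0],-1],[[13,50,0],[0,0,0],-1],[[13,50,0],[0,0,0],-1],[[13,50,0],[0,0,0],-1],[[13,50,0],[0,0,0],-1],[[13,50,0],[0,0,0],-1],[[13,50,0],[0,0,0],-1],[[12,46,0],[0,0,0],-1],[[6,24,0],[0,0,0],-1]]}}

```text
t: 6.98
eef_pos: [509.6, 231.8, 109.6]
ee_rot: [[-0.965, 0.261, -0.003], [0.261, 0.965, -0.001], [0.003, -0.001, -1.0]]
wrist_force: [0.4, -1.4, -5.6]
grip_width: 0.407
grasp_force: 81.3
```

{"name": "step_arm", "arguments": {"series": [[[0,0,0],[0,0,-8],-1],[[0,0,0],[0,0,-10],-1],[[0,0,0],[0,0,-10],-1],[[0,0,0],[0,0,-4.8],-1],[[0,0,0],[0,0,0],-1],[[0,0,0],[0,0,0],-1],[[0,0,0],[0,0,0],-1]]}}

```text
t: 7.85
eef_pos: [510.9, 229.6, 111.1]
ee_rot: [[-0.954, -0.3, -0.001], [-0.3, 0.954, -0.0], [0.001, -0.0, -1.0]]
wrist_force: [0.7, -0.3, -5.1]
grip_width: 0.406
grasp_force: 81.2
```

```bash
cat >> h.py <<'E'
def rel(st,g=(514.8,232.5,17.57),z0=16.9):
    a=np.radians(g[2]);d=st["eef_pos"][:2]-np.array(g[:2])
    R=st["ee_rot"];f=st["wrist_force"]
    G=np.array([[np.cos(a),np.sin(a)],[-np.sin(a),np.cos(a)]])
    print("t %.2f"%st["t"],"gauge xy",(G@d).round(2),"u %.2f"%(st["eef_pos"][2]-z0-28),"yaw err %.2f"%(np.degrees(np.arctan2(R[1,1],R[0,1]))-90-g[2]),"tilt",R[:2,2].round(4),"F gauge",(G@f[:2]).round(1),f[2].round(1),"grip",st["grasp_force"])
E
python3 - <<'E'
from cell import bot
from h import *
st,c=look(bot,"w3");rel(st)
im=cv2.imread("pics/w3.png");cv2.imwrite("pics/w3b.png",cv2.resize(im,(768,576),interpolation=cv2.INTER_CUBIC))
E
```

```text
t 7.85 gauge xy [-4.58 -1.64] u 66.17 yaw err -0.11 tilt [-0.0006 -0.0002] F gauge [ 0.6 -0.5] -5.1 grip 81.24881744384766
```

View pics/w3b.png

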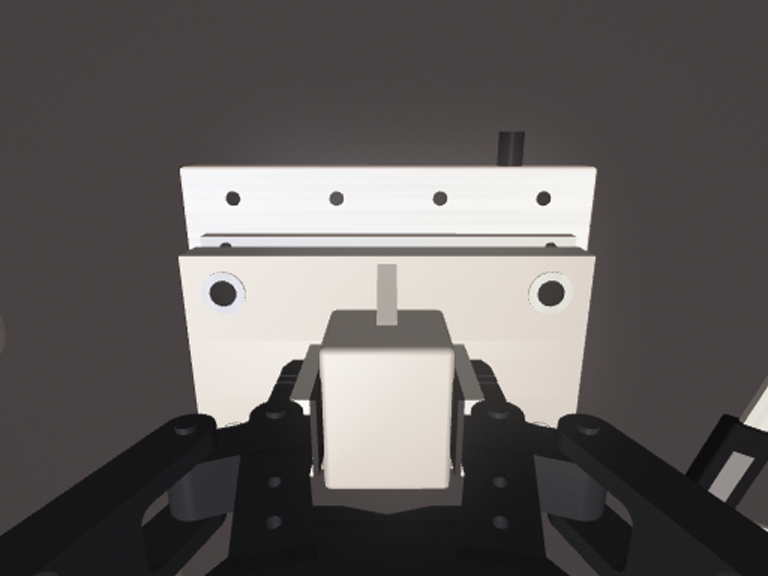

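The hub is gripped squarely and the cover edge is parallel to the gauge (base corners (181,167)/(596,167), cover edge (179..595,256)), with about 5 mm to the fence. I'll go down to just above the plunger.

{"name": "step_arm", "arguments": {"series": [[[0,0,12],[0,0,0],-1],[[0,0,14],[0,0,-0.1],-1],[[0,0,10],[0,0,0],-1],[[0,0,6],[0,0,0],-1],[[0,0,3],[0,0,0],-1],[[0,0,0],[0,0,0],-1],[[0,0,0],[0,0,0],-1]]}}

```text
t: 8.78
eef_pos: [511.5, 229.8, 67.0]
ee_rot: [[-0.953, -0.303, 0.001], [-0.303, 0.953, 0.0], [-0.001, -0.0, -1.0]]
wrist_force: [0.9, -0.2, -4.6]
grip_width: 0.406
grasp_force: 81.3
```

```bash
python3 -c "
from cell import bot
from h import *
rel(bot.state())"
```

```text
t 8.78 gauge xy [-3.94 -1.61] u 22.10 yaw err 0.06 tilt [0.0008 0.0002] F gauge [ 0.8 -0.5] -4.6 grip 81.28604650497437
```

{"name": "step_arm", "arguments": {"series": [[[-1,0,0],[0,0,0],-1],[[-1,0,0],[0,0,0],-1],[[-1,0,0],[0,0,0],-1],[[0,0,0],[0,0,0],-1]]}}

```text
t: 9.28
eef_pos: [514.1, 230.6, 66.5]
ee_rot: [[-0.953, -0.303, 0.0], [-0.303, 0.953, 0.0], [-0.0, 0.0, -1.0]]
wrist_force: [-0.2, -0.2, -4.1]
grip_width: 0.406
grasp_force: 81.3
```

{"name": "step_arm", "arguments": {"series": [[[-0.5,0,0],[0,0,0],-1],[[-0.5,0,0],[0,0,0],-1],[[0,0,0],[0,0,0],-1]]}}

```text
t: 9.65
eef_pos: [514.8, 230.8, 66.4]
ee_rot: [[-0.953, -0.303, -0.0], [-0.303, 0.953, -0.0], [0.0, 0.0, -1.0]]
wrist_force: [-0.6, -0.7, -5.0]
grip_width: 0.404
grasp_force: 81.3
```

```bash
python3 -c "
from cell import bot
from h import *
rel(bot.state())"
```

```text
t 9.65 gauge xy [-0.51 -1.6 ] u 21.49 yaw err 0.06 tilt [-0.0004 -0.0001] F gauge [-0.7 -0.5] -5.0 grip 81.33974075317383
```

{"name": "step_arm", "arguments": {"series": [[[-0.5,0,0],[0,0,0],-1],[[-0.5,0,0],[0,0,0],-1],[[0,0,0],[0,0,0],-1]]}}

```text
t: 10.02
eef_pos: [514.9, 230.9, 66.0]
ee_rot: [[-0.953, -0.303, -0.002], [-0.303, 0.953, -0.001], [0.002, 0.0, -1.0]]
wrist_force: [-5.5, -1.4, -2.2]
grip_width: 0.409
grasp_force: 81.6
```

{"name": "step_arm", "arguments": {"series": [[[-0.5,0,0],[0,0,0],-1],[[0,0,0],[0,0,0],-1]]}}

```text
t: 10.28
eef_pos: [515.0, 230.9, 65.9]
ee_rot: [[-0.953, -0.303, -0.003], [-0.303, 0.953, -0.001], [0.003, 0.0, -1.0]]
wrist_force: [-6.8, -1.9, -2.1]
grip_width: 0.406
grasp_force: 81.7
```

```bash
python3 -c "
from cell import bot
from h import *
rel(bot.state())"
```

```text
t 10.28 gauge xy [-0.28 -1.59] u 20.96 yaw err 0.05 tilt [-0.0031 -0.001 ] F gauge [-7.1  0.2] -2.1 grip 81.71468138694763
```

{"name": "step_arm", "arguments": {"series": [[[2.2,0,0],[0,0,0],-1],[[0,0,1],[0,0,0],-1],[[0,0,1],[0,0,0],-1],[[0,0,1],[0,0,0],-1],[[0,0,1],[0,0,0],-1],[[0,0,0],[0,0,0],-1]]}}

```text
t: 11.02
eef_pos: [514.5, 230.7, 62.7]
ee_rot: [[-0.953, -0.303, 0.0], [-0.303, 0.953, 0.0], [-0.0, -0.0, -1.0]]
wrist_force: [-1.8, 0.1, -1.3]
grip_width: 0.405
grasp_force: 81.6
```

```bash
python3 -c "
from cell import bot
from h import *
rel(bot.state())"
```

```text
t 11.03 gauge xy [-0.86 -1.64] u 17.84 yaw err 0.06 tilt [0.0003 0.    ] F gauge [-1.7  0.7] -1.3 grip 81.56514286994934
```

{"name": "step_arm", "arguments": {"series": [[[0.3,0,1],[0,0,0],-1],[[0,0,1],[0,0,0],-1],[[0,0,1],[0,0,0],-1],[[0,0,1],[0,0,0],-1],[[0,0,1],[0,0,0],-1],[[0,0,1],[0,0,0],-1],[[0,0,0],[0,0,0],-1]]}}

```text
t: 11.9
eef_pos: [514.5, 230.7, 57.1]
ee_rot: [[-0.953, -0.303, 0.001], [-0.303, 0.953, 0.0], [-0.001, 0.0, -1.0]]
wrist_force: [-2.2, -0.3, 6.1]
grip_width: 0.404
grasp_force: 82.8
```

```bash
python3 -c "
from cell import bot
from h import *
rel(bot.state())"
```

```text
t 11.90 gauge xy [-0.86 -1.6 ] u 12.17 yaw err 0.06 tilt [0.0009 0.0003] F gauge [-2.2  0.4] 6.1 grip 82.79654145240784
```

{"name": "step_arm", "arguments": {"series": [[[0,-1.2,0.5],[0,0,0],-1],[[0,-1.2,0],[0,0,0],-1],[[0,-1.2,0],[0,0,0],-1],[[0,-1.2,0],[0,0,0],-1],[[0,-1.2,0],[0,0,0],-1],[[0,-1.2,0],[0,0,0],-1],[[0,-1.2,0],[0,0,0],-1],[[0,0,0],[0,0,0],-1]]}}

```text
t: 12.9
eef_pos: [516.8, 224.1, 56.9]
ee_rot: [[-0.953, -0.303, 0.001], [-0.303, 0.953, 0.003], [-0.002, 0.002, -1.0]]
wrist_force: [-3.3, 5.6, 6.5]
grip_width: 0.407
grasp_force: 82.8
```

{"name": "step_arm", "arguments": {"series": [[[0,-1,0],[0,0,0],-1],[[0,-1,0],[0,0,0],-1],[[0,0,0],[0,0,0],-1]]}}

```text
t: 13.28
eef_pos: [517.4, 222.2, 56.8]
ee_rot: [[-0.953, -0.303, 0.001], [-0.303, 0.953, 0.003], [-0.002, 0.002, -1.0]]
wrist_force: [-3.0, 5.1, 6.4]
grip_width: 0.405
grasp_force: 82.8
```

```bash
python3 -c "
from cell import bot
from h import *
rel(bot.state())"
```

```text
t 13.28 gauge xy [ -0.63 -10.57] u 11.93 yaw err 0.08 tilt [0.0009 0.0026] F gauge [-1.3  5.8] 6.4 grip 82.77920722961426
```

{"name": "step_arm", "arguments": {"series": [[[0,-1,0],[0,0,0],-1],[[0,0,0],[0,0,0],-1]]}}

```text
t: 13.52
eef_pos: [517.7, 221.2, 56.8]
ee_rot: [[-0.953, -0.303, 0.001], [-0.303, 0.953, 0.002], [-0.002, 0.002, -1.0]]
wrist_force: [-3.2, 5.2, 5.9]
grip_width: 0.406
grasp_force: 82.8
```

{"name": "step_arm", "arguments": {"series": [[[0,-1,0],[0,0,0],-1],[[0,0,0],[0,0,0],-1]]}}

```text
t: 13.78
eef_pos: [517.8, 219.4, 56.1]
ee_rot: [[-0.953, -0.303, 0.0], [-0.303, 0.953, 0.001], [-0.001, 0.001, -1.0]]
wrist_force: [1.2, -0.7, -5.2]
grip_width: 0.408
grasp_force: 81.2
```

{"name": "step_arm", "arguments": {"series": [[[0,-1,0],[0,0,0],-1],[[0,0,0],[0,0,0],-1]]}}

```text
t: 14.02
eef_pos: [517.3, 217.2, 54.8]
ee_rot: [[-0.953, -0.303, -0.002], [-0.303, 0.953, -0.001], [0.002, -0.0, -1.0]]
wrist_force: [-0.0, -0.1, -5.0]
grip_width: 0.404
grasp_force: 81.2
```

```bash
python3 -c "
from cell import bot
from h import *
rel(bot.state())"
```

```text
t 14.03 gauge xy [ -2.27 -15.3 ] u 9.93 yaw err 0.05 tilt [-0.0019 -0.0008] F gauge [-0.1 -0.1] -5.0 grip 81.24731183052063
```

{"name": "step_arm", "arguments": {"series": [[[-0.9,0,0],[0,0,0],-1],[[0,0,0.5],[0,0,0],-1],[[0,0,0],[0,0,0],-1]]}}

```text
t: 14.4
eef_pos: [518.8, 218.0, 55.3]
ee_rot: [[-0.953, -0.303, -0.0], [-0.303, 0.953, -0.0], [0.0, -0.0, -1.0]]
wrist_force: [-0.6, -0.1, -5.3]
grip_width: 0.411
grasp_force: 81.3
```

```bash
python3 -c "
from cell import bot
from h import *
rel(bot.state())"
```

```text
t 14.40 gauge xy [ -0.58 -15.05] u 10.38 yaw err 0.06 tilt [-0.0004 -0.0001] F gauge [-0.6  0.1] -5.3 grip 81.34012699127197
```

{"name": "step_arm", "arguments": {"series": [[[0.6,-1,0],[0,0,0],-1],[[0,-1,0],[0,0,0],-1],[[0,0,0],[0,0,0],-1],[[0,0,0],[0,0,0],-1]]}}

```text
t: 14.9
eef_pos: [519.0, 216.0, 55.5]
ee_rot: [[-0.953, -0.303, 0.0], [-0.303, 0.953, 0.0], [-0.0, 0.0, -1.0]]
wrist_force: [-0.1, 0.7, -5.2]
grip_width: 0.408
grasp_force: 81.3
```

{"name": "step_arm", "arguments": {"series": [[[0,0,0.7],[0,0,0],-1],[[0,0,0.7],[0,0,0],-1],[[0,0,0],[0,0,0],-1]]}}

```text
t: 15.28
eef_pos: [518.9, 216.0, 53.9]
ee_rot: [[-0.953, -0.303, -0.0], [-0.303, 0.953, -0.0], [0.0, 0.0, -1.0]]
wrist_force: [0.4, -0.1, -5.5]
grip_width: 0.406
grasp_force: 81.3
```

```bash
python3 -c "
from cell import bot
from h import *
rel(bot.state())"
```

```text
t 15.28 gauge xy [ -1.12 -16.97] u 9.05 yaw err 0.06 tilt [-0.0002 -0.    ] F gauge [ 0.4 -0.3] -5.5 grip 81.32238864898682
```

{"name": "step_arm", "arguments": {"series": [[[0,0,0.7],[0,0,0],-1],[[0,0,0.7],[0,0,0],-1],[[0,0,0],[0,0,0],-1]]}}

```text
t: 15.65
eef_pos: [518.9, 215.9, 52.6]
ee_rot: [[-0.953, -0.303, -0.0], [-0.303, 0.953, -0.0], [0.0, 0.0, -1.0]]
wrist_force: [-0.5, -0.7, -4.7]
grip_width: 0.403
grasp_force: 81.3
```

```bash
python3 -c "
from cell import bot
from h import *
rel(bot.state())"
```

```text
t 15.65 gauge xy [ -1.1  -17.01] u 7.65 yaw err 0.06 tilt [-0.0002 -0.    ] F gauge [-0.7 -0.5] -4.7 grip 81.32067203521729
```

{"name": "step_arm", "arguments": {"series": [[[0,0,0.7],[0,0,0],-1],[[0,0,0.7],[0,0,0],-1],[[0,0,0],[0,0,0],-1]]}}

```text
t: 16.02
eef_pos: [518.9, 216.0, 51.2]
ee_rot: [[-0.953, -0.303, -0.0], [-0.303, 0.953, -0.0], [0.0, 0.0, -1.0]]
wrist_force: [-0.3, 0.7, -5.0]
grip_width: 0.409
grasp_force: 81.3
```

{"name": "step_arm", "arguments": {"series": [[[0,0,0.7],[0,0,0],-1],[[0,0,0.7],[0,0,0],-1],[[0,0,0],[0,0,0],-1]]}}

```text
t: 16.4
eef_pos: [518.9, 215.9, 49.8]
ee_rot: [[-0.953, -0.303, -0.0], [-0.303, 0.953, -0.0], [0.0, -0.0, -1.0]]
wrist_force: [-0.1, 0.2, -4.2]
grip_width: 0.409
grasp_force: 81.3
```

```bash
python3 -c "
from cell import bot
from h import *
rel(bot.state())"
```

```text
t 16.40 gauge xy [ -1.09 -17.02] u 4.89 yaw err 0.06 tilt [-0.0001 -0.0001] F gauge [-0.   0.2] -4.2 grip 81.3211727142334
```

{"name": "step_arm", "arguments": {"series": [[[0,0,0.8],[0,0,0],-1],[[0,0,0.8],[0,0,0],-1],[[0,0,0.8],[0,0,0],-1],[[0,0,0.8],[0,0,0],-1],[[0,0,0],[0,0,0],-1]]}}

```text
t: 17.02
eef_pos: [519.1, 216.0, 46.9]
ee_rot: [[-0.953, -0.303, 0.0], [-0.303, 0.953, 0.0], [-0.0, -0.0, -1.0]]
wrist_force: [-1.6, -1.1, 1.6]
grip_width: 0.409
grasp_force: 81.8
```

{"name": "step_arm", "arguments": {"series": [[[0,0,0.6],[0,0,0],-1],[[0,0,0.6],[0,0,0],-1],[[0,0,0.6],[0,0,0],-1],[[0,0,0],[0,0,0],-1]]}}

```text
t: 17.52
eef_pos: [519.1, 216.0, 45.1]
ee_rot: [[-0.953, -0.303, 0.0], [-0.303, 0.953, 0.0], [-0.0, -0.0, -1.0]]
wrist_force: [-2.8, -1.0, 4.6]
grip_width: 0.405
grasp_force: 82.1
```

```bash
python3 -c "
from cell import bot
from h import *
rel(bot.state())"
```

```text
t 17.52 gauge xy [ -0.87 -17.01] u 0.16 yaw err 0.06 tilt [0.0003 0.0001] F gauge [-3.  -0.2] 4.6 grip 82.09867358207703
```

{"name": "step_arm", "arguments": {"series": [[[0,0,0.5],[0,0,0],-1],[[0,0,0.5],[0,0,0],-1],[[0,0,0.5],[0,0,0],-1],[[0,0,0],[0,0,0],-1]]}}

```text
t: 18.02
eef_pos: [519.1, 216.0, 44.8]
ee_rot: [[-0.953, -0.303, 0.0], [-0.303, 0.953, -0.0], [-0.0, -0.0, -1.0]]
wrist_force: [-10.0, -3.7, 17.0]
grip_width: 0.41
grasp_force: 84.2
```

```bash
python3 -c "
from cell import bot
from h import *
rel(bot.state())"
```

```text
t 18.02 gauge xy [ -0.87 -17.01] u -0.06 yaw err 0.06 tilt [ 0.0001 -0.0001] F gauge [-10.7  -0.5] 17.0 grip 84.23434138298035
```

{"name": "step_arm", "arguments": {"series": [[[0.6,0,0.3],[0,0,0],-1],[[0.6,0,0.3],[0,0,0],-1],[[0,0,0],[0,0,0],-1],[[0,0,0],[0,0,0],-1]]}}

```text
t: 18.52
eef_pos: [519.1, 216.1, 44.9]
ee_rot: [[-0.953, -0.303, 0.003], [-0.303, 0.953, 0.001], [-0.003, -0.0, -1.0]]
wrist_force: [-5.1, -1.8, 13.8]
grip_width: 0.407
grasp_force: 84.1
```

```bash
python3 - <<'E'
from cell import bot
from h import *
rel(bot.state())
s=bot.snapshot("side");u=proj(s,[[519,216,30]])[0].astype(int)
x,y=max(u[0]-75,0),max(u[1]-60,0)
cv2.imwrite("pics/s2.png",cv2.resize(s["image"][y:y+120,x:x+150],None,fx=5,fy=5,interpolation=cv2.INTER_CUBIC))
E
```

```text
t 18.52 gauge xy [ -0.83 -16.99] u -0.03 yaw err 0.06 tilt [0.0027 0.0008] F gauge [-5.4 -0.2] 13.8 grip 84.068044424057
```

View pics/s2.png

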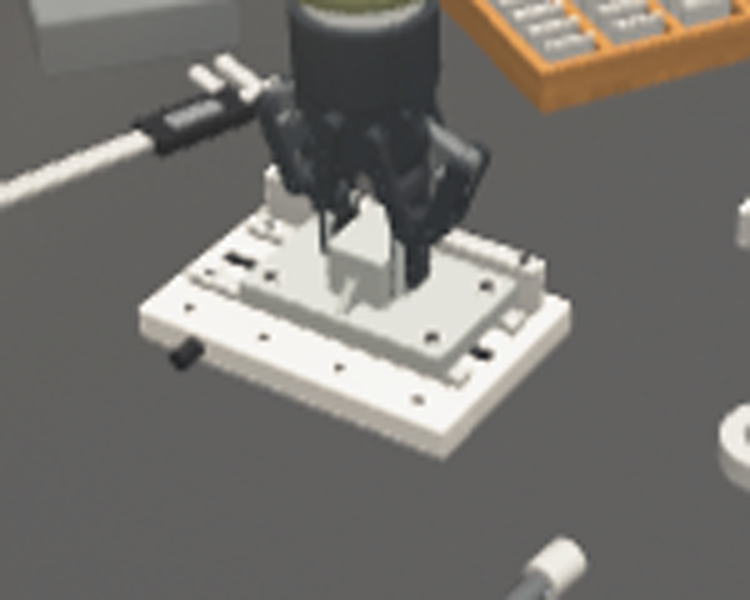

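The cover lies flat in the gauge beside the fence. The last sideways relief added a slight tool tilt (0.15°), so I'll take it back and press a little more.

{"name": "step_arm", "arguments": {"series": [[[-0.6,0,0.3],[0,0,0],-1],[[-0.3,0,0.4],[0,0,0],-1],[[0,0,0],[0,0,0],-1],[[0,0,0],[0,0,0],-1]]}}

```text
t: 19.08
eef_pos: [519.1, 216.0, 44.8]
ee_rot: [[-0.953, -0.303, 0.001], [-0.303, 0.953, 0.0], [-0.001, -0.0, -1.0]]
wrist_force: [-14.6, -5.0, 25.6]
grip_width: 0.409
grasp_force: 85.6
```

```bash
python3 -c "
from cell import bot
from h import *
rel(bot.state())"
```

```text
t 19.07 gauge xy [ -0.86 -17.02] u -0.09 yaw err 0.07 tilt [0.0006 0.0001] F gauge [-15.5  -0.3] 25.6 grip 85.63589215278625
```

{"name": "step_arm", "arguments": {"series": [[[0,0,0],[0,0,0],-1],[[0,0,0],[0,0,0],-1],[[0,0,0],[0,0,0],-1],[[0,0,0],[0,0,0],-1]]}}

```text
t: 19.58
eef_pos: [519.1, 216.0, 44.8]
ee_rot: [[-0.953, -0.303, 0.001], [-0.303, 0.953, 0.0], [-0.001, -0.0, -1.0]]
wrist_force: [-15.0, -4.7, 26.6]
grip_width: 0.408
grasp_force: 85.6
```

```bash
python3 -c "
from cell import bot
from h import *
rel(bot.state());print(bot.sign_off())"
```

```text
t 19.57 gauge xy [ -0.85 -17.01] u -0.08 yaw err 0.07 tilt [0.0007 0.0001] F gauge [-15.8   0.1] 26.6 grip 85.63578486442566
the job is handed in; nothing more can be done
None
```

The job is handed in at 19.6 s: the cover is over the pin (about 17 mm to the −y side of the slot middle) and flat on both rails to within about 0.1 mm by the arm's readings, with the hub still gripped and pressed down at about 27 N.

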